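# Square a stone slab into the saw clamp

### The job

Get the large rectangular stone slab on the saw deck ready for cutting by pushing it along the deck with the fingertips, never lifting it: it must lie flush against the long fence on the far side, with its left end up against the end stop and the sliding clamp jaw pushed up against its other end. Leave the other stones, the bottle and the jar where they are, and finish with the hand clear.

Things in the scene. Friction and masses are not known exactly. Their poses are not given: they have to be found in the camera images.
- saw: Small stone saw, fixed to the bench: a flat grey deck, its top 40 mm above the bench. Origin at bench height under the deck. Axes: x away from the robot, across the deck; y left, towards the green blade housing; z up. The deck spans x -125..+90, y -205..+130 mm. Fence, stop, jaw and housing are parts of it.
- corner (a point): Inner corner on the deck top where the fence face meets the stop face, at (70, 75, 40) mm in the saw's axes; its axes are the saw's.
- fence (a point): Foot of the fence face at deck height, mid-length: a steel bar along the deck's far side, face at saw x = +70 mm looking to -x, from y = -95 to +90 mm, 18 mm thick, 20 mm tall above the deck.
- stop (a point): Foot of the end stop's face at deck height, mid-length: a steel bar across the left end of the fence, face at saw y = +75 mm looking to -y, from x = +30 to +70 mm, 15 mm thick, 20 mm tall above the deck.
- housing (a point): Middle of the top of the green blade housing at the deck's left end: it spans saw y +130..+280, x -85..+95 mm; with blade and guard up to 150 mm above the bench.
- jaw (a joint): Sliding clamp jaw, travel in m: 0 = fully open (right), grows to at most 0.130 as the jaw slides left (saw +y) towards the stop. It slides with about 2.5 N of friction and stays where it is left. It reads about 0.100 when the jaw touches a slab that lies against the stop.
- jaw_face (a point): Middle of the jaw's front face (facing the stop), at deck height; axes as the saw's; at saw x = +48, y = -135 mm + travel. The jaw is a steel block, 40 mm in x, 20 mm in y (behind this point, to -y), 23 mm tall above the deck. On its top sits a low black cap, 14 mm diameter, 6 mm high (29 mm above the deck), centred on the block.
- slab: The stone slab to be cut: the largest loose stone on the deck, a rectangular slab 60 (its x) x 110 (its y) x 20 (z) mm, about 0.35 kg, loose on the deck. Origin at the centre of its underside. It starts turned by up to 0.3 rad from the saw's axes, and clear of fence, stop and jaw.
- offcut: Bystander: small, nearly square stone offcut 36 x 40 x 14 mm lying on the deck's near right corner; origin at the centre of its underside.
- blank: Bystander: round stone blank, 30 mm diameter, 10 mm tall, lying on the deck's near left part; origin at the centre of its underside.
- bottle: Bystander: white bottle, 66 mm diameter, 190 mm tall, standing on the bench right of the saw; origin at the centre of its underside.
- jar: Bystander: low amber jar, 60 mm diameter, 70 mm tall, standing on the bench right of the saw; origin at the centre of its underside.
Mind the look-alikes: they are no part of the job. Of the things shaped like the slab, the marble one is meant.

How it is judged (in metres and radians):
At the end, for the whole second after the job is handed in: The slab lies flat on the deck with its long side within 3 mm of the fence and its left end within 3 mm of the stop, square to the saw within 0.04 rad, at rest, and the jaw's face is within 3 mm of its other end (x of slab in the frame of corner between -0.033 and -0.027 m and y of slab in the frame of corner between -0.058 and -0.052 m and z of slab in the frame of corner between -0.003 and 0.003 m and angle between the y axis of slab and the y axis of saw, either way round below 0.04 rad and y of slab in the frame of jaw_face below 0.058 m and angle between slab's own z axis and vertical below 0.04 rad and linear speed of slab below 0.01 m/s); the robot touches nothing.
It fails at once if the slab is lifted off the saw deck (z of slab in the frame of corner above 0.006 m).
It fails at once if the slab leaves the deck or is tipped (z of slab in the frame of corner below -0.006 m or angle between slab's own z axis and vertical above 0.15 rad).
It fails at once if another stone on the deck is moved by more than 20 mm (distance of any of offcut, blank from where it was at the start of the episode above 0.02 m).
It fails at once if the bottle or jar is moved by more than 20 mm (distance of any of bottle, jar from where it was at the start of the episode above 0.02 m).
It fails at once if the bottle or jar is tipped (angle between any of bottle, jar's own z axis and vertical above 0.3 rad).
It also fails if it takes over 42 s, if anything falls off the work surface, if the arm or the gripper's body presses on something with over 40 N, if the wrist force passes 120 N, or if a joint passes its speed limit or range.

### The arm

A 6-joint arm with a two-finger parallel gripper is mounted at the origin on the work surface. World frame = base frame: x ahead of the robot, y to its left, z up, the work surface at z = 0. Lengths are in mm, angles in rad, forces in N, time in s.
With the tool pointing down it reaches from about 300 to 1000 mm from the base axis. Payload 5.1 kg.
Tool frame: the origin (TCP) lies at the very end of the fingers, on their centre line; the grasp point (between the pads) lies 19 mm behind it; z points along the fingers, y is the line along which they close (so a half turn about z gives the same grasp; the last joint's range is limited). The gripper opens to 95 mm and grips with 3 to 60 N. Pads are 20 mm wide; open, the fingers measure 119 mm over their backs; the gripper's body (75 mm by 180 mm) begins 59 mm behind the grasp point.
Start: joints at [1.132, 0.124, 1.65, -0, 1.367, -0.083], TCP at [226.441, 609.269, 214.656] pointing down, gripper open.
Joint ranges: [-2.61, 2.61], [-1.02, 2.33], [0.03, 2.71], [-1.35, 4.49], [0.32, 2.68], [-2.91, 2.91]. Speed limits (rad/s): [2.57, 2.57, 3.14, 3.14, 3.14, 3.14].

### API

Orientations are given as a unit quaternion [x, y, z, w].
In Python, from plant import r gives the robot as it stands. Calls block until the motion is done:
- r.move_to(position, orientation): joint-space move of the TCP to a pose.
- r.move_linear(position, attitude=None, speed=150, contact_N=None): straight line of the TCP; attitude=None keeps the orientation; speed is the mean speed in mm/s. With contact_N (N) it stops when the force on the tool has changed by that much, and returns True; else False.
- r.goto_joints(angles): joint-space move.
- r.command_gripper(opening, grasp_force=None): opening from 0.0 (shut) to 1.0 (fully open); grasp_force is the grip in N (None keeps the last); returns when the fingers have stopped.
- r.hold(seconds).
- r.solve_ik(position, orientation): joint angles nearest the present ones, or None.
- r.state(): the state.
- r.grab_frame(name): name is "scene" or "top" or "wrist"; returns the picture (480x640x3 uint8, red, green, blue); there is no depth.
- r.camera_model(name): a dict with "intrinsics" (3x3 intrinsics, pixels), "R" (3x3) and "t" (3): a world point X has camera coordinates R X + t. Camera axes: x right, y down, z forward; pixel columns grow to the right and rows downward; lengths in mm; the calibration is good to about 2 mm. A picture is of the moment at which its call begins: read the wrist's pose just before it. camera_model takes no time and is no camera call; for the wrist camera it gives the pose at the moment of the call.
A pose or a line that the arm cannot do raises r.IKError and nothing moves.
- r.sign_off(): hands the job in; it is judged then, once.
The state is a dict: "time_s": time; "joint_pos": joint angles; "joint_vel": joint speeds; "joint_torque": joint torques, N m; "tcp_pos": TCP position; "ee_rot": TCP orientation; "ft_force": force on the tool from outside, world axes, zero at the start; "torque": the same for the moment, N m; "opening": opening from 0.0 (shut) to 1.0 (fully open); "gripper_force": force on a finger pad.
Only numpy, scipy, OpenCV 4.12 (cv2) and the standard library are available. Lean on these libraries where they do the work, as an engineer would, in place of code of your own. Each camera call takes 0.05 s, during which the arm holds its last target. There are 200 camera calls.

## Working session

There is one attempt and no reset: what is moved stays moved. The work goes in short steps, each a Python script; the robot and the scene stay as the last script left them, time stands still between calls to the robot, and variables do not carry over. Pictures are saved under pics/ and viewed, at most 10 in all, crops included, and the job is handed in when it is done.

```bash
mkdir -p pics; ls; python3 - <<'E'
from plant import r
import cv2, numpy as np
for n in("top","scene"):
    f=r.grab_frame(n); cv2.imwrite(f"pics/{n}0.png",f[:,:,::-1]); np.save(f"pics/{n}0.npy",f)
    c=r.camera_model(n); print(n,{k:np.round(v,3).tolist() for k,v in c.items() if k in("intrinsics","R","t")}, np.round(-np.array(c["R"]).T@c["t"]))
s=r.state(); print(s["time_s"],s["ee_rot"],s["opening"])
E
```

```text
pics
top {'intrinsics': [[477.082, 0.0, 329.82], [0.0, 477.082, 233.389], [0.0, 0.0, 1.0]], 'R': [[0.01, -1.0, 0.01], [-0.997, -0.011, -0.08], [0.08, -0.01, -0.997]], 't': [-104.574, 521.882, 861.899]} [452. -91. 902.]
scene {'intrinsics': [[536.945, 0.0, 319.388], [0.0, 536.945, 240.757], [0.0, 0.0, 1.0]], 'R': [[0.866, 0.499, 0.019], [0.348, -0.574, -0.741], [-0.359, 0.649, -0.671]], 't': [-388.932, -186.529, 1324.112]} [ 877. -772.  758.]
0.1 [ 1.76977633e-01  9.84214429e-01 -9.02357982e-04 -2.45471471e-04] 1.0023415369793978
```

View pics/top0.png

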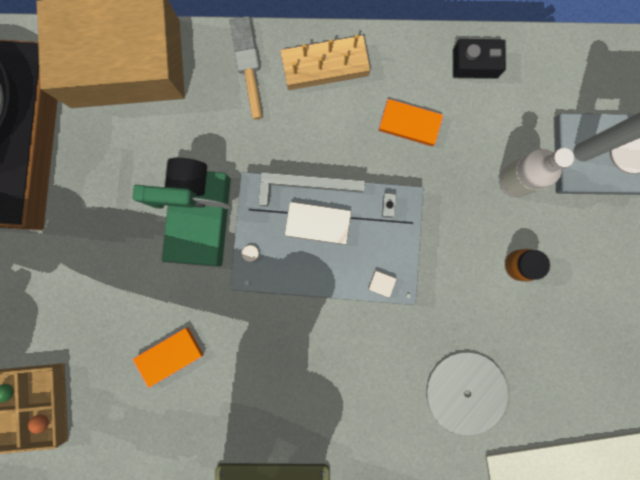

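View pics/scene0.png

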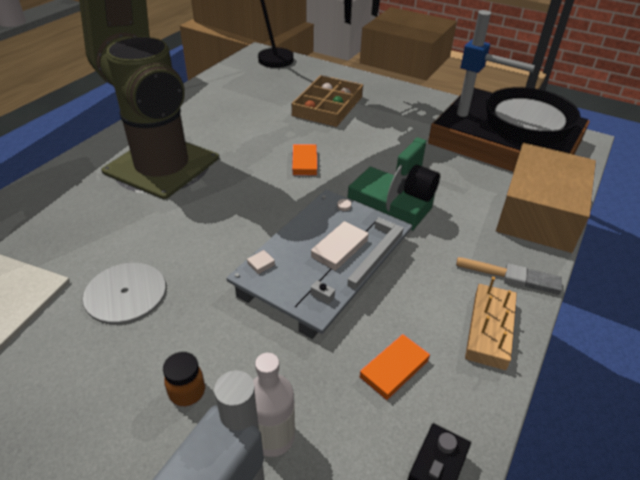

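Top view: candidates for the slab are the marble slab (318,222), the small offcut (382,283), the round blank (250,253), and the orange slab-shaped blocks (410,121) and (168,356). I pick the marble one at (318,222). It lies on the deck, with the fence at (313,183), the stop at (265,190) and the jaw at (389,203). The scene view agrees: slab at (340,244), orange blocks at (395,366) and (305,158). Next I'll measure and check a close crop.

```bash
cat > h.py <<'E'
import cv2, numpy as np
def ray(cam,px,z):
    "pixels (n,2) -> world points on plane z"
    K,R,t=(np.array(cam[k],float) for k in("intrinsics","R","t"))
    px=np.atleast_2d(px).astype(float)
    d=(R.T@np.linalg.inv(K)@np.c_[px,np.ones(len(px))].T).T
    c=-R.T@t
    return (c+d*((z-c[2])/d[:,2])[:,None])[:,:2]
def stones(f):
    "pale pinkish stone mask"
    a=f.astype(int); return ((a.min(2)>130)&(a[:,:,0]-a[:,:,2]>12)).astype(np.uint8)
def blobs(m,lo=60):
    n,l,s,c=cv2.connectedComponentsWithStats(m)
    return [(s[i],c[i],(l==i).astype(np.uint8)) for i in range(1,n) if s[i,4]>lo]
def rect(cam,m,z):
    ct=max(cv2.findContours(m,0,cv2.CHAIN_APPROX_NONE)[0],key=cv2.contourArea)[:,0]
    return cv2.minAreaRect(ray(cam,ct,z).astype(np.float32))
E
python3 - <<'E'
from plant import r
from h import *
f=np.load("pics/top0.npy"); cam=r.camera_model("top")
for y,x in((222,318),(283,382),(253,250),(240,300),(270,260),(183,313),(203,380),(150,300),(121,410),(300,440)): print((x,y),f[y,x],end=' ')
print()
m=stones(f)
for s,c,b in blobs(m):
    print(s,np.round(c), rect(cam,b,60), ray(cam,c,60))
print("deck corners",ray(cam,[(240,173),(422,187),(416,303),(233,290)],40).round(1))
cv2.imwrite("pics/crop0.png",cv2.resize(f[150:320,215:440,::-1],None,fx=3.5,fy=3.5,interpolation=cv2.INTER_CUBIC))
E
```

```text
(318, 222) [228 224 213] (382, 283) [228 221 206] (250, 253) [228 223 210] (300, 240) [144 152 153] (260, 270) [ 94 100 100] (313, 183) [173 177 169] (380, 203) [142 151 151] (300, 150) [153 158 147] (410, 121) [229 128  10] (440, 300) [155 160 149] 
[612 139  28  34 645] [627. 157.] ((667.6604614257812, -631.160888671875), (49.04153060913086, 61.649723052978516), 87.59772491455078) [[ 663.42207228 -634.1438374 ]]
[524 157  37  31 668] [540. 173.] ((632.6441650390625, -474.71282958984375), (63.65848159790039, 48.554847717285156), 60.14601516723633) [[ 632.43148617 -474.38861186]]
[ 285  203   66   41 2086] [318. 223.] ((538.4535522460938, -76.81053161621094), (109.9964370727539, 60.12571716308594), 82.23214721679688) [[538.33600051 -76.99671959]]
[242 245  17  15 197] [250. 252.] ((484.57421875, 41.52581787109375), (26.31061363220215, 25.971742630004883), 45.96287155151367) [[484.89771855  41.59745887]]
[369 271  27  26 466] [382. 284.] ((432.3782958984375, -191.58914184570312), (40.196327209472656, 35.78294372558594), 69.60684967041016) [[ 432.33062686 -191.54744791]]
[ 486  433  154   47 5347] [572. 461.] ((123.26142883300781, -507.72650146484375), (75.10592651367188, 269.24298095703125), 8.556174278259277) [[ 132.63162653 -517.26306256]]
deck corners [[ 630.4   66.3]
 [ 608.5 -266.8]
 [ 397.8 -254.9]
 [ 417.8   73.5]]
```

View pics/crop0.png

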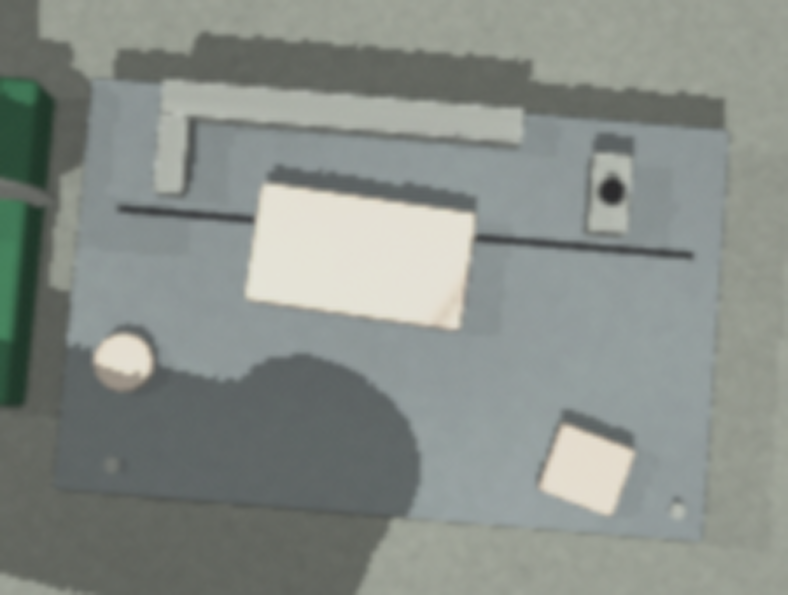

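The crop confirms the choice: one pale marble slab, corners around (263,183), (475,212), (460,328) and (247,298). It measures 110 x 60 mm, as specified. Next I'll fit the saw pose, hover over it, and check with the wrist camera.

```bash
cat >> h.py <<'E'
def fit(saw,world):
    "2D rigid saw->world: returns yaw, origin, residuals"
    S,W=np.array(saw,float),np.array(world,float); s,w=S-S.mean(0),W-W.mean(0)
    yaw=np.arctan2((s[:,0]*w[:,1]-s[:,1]*w[:,0]).sum(),(s*w).sum())
    R=rot(yaw); o=W.mean(0)-R@S.mean(0); return yaw,o,W-(S@R.T+o)
def rot(a): return np.array([[np.cos(a),-np.sin(a)],[np.sin(a),np.cos(a)]])
def q(yaw): return [float(np.sin(-yaw/2)),float(np.cos(yaw/2)),0.,0.]
E
python3 - <<'E'
from plant import r
from h import *
cam=r.camera_model("top")
cp=lambda *p: np.array(p)/3.5+np.array([215,150])
W=ray(cam,cp((90,80),(728,128),(702,540),(57,487)),40)
yaw,o,res=fit([(90,130),(90,-205),(-125,-205),(-125,130)],W)
print(yaw,o,res.round(1).tolist())
inv=lambda p:(np.atleast_2d(p)-o)@rot(yaw)
print("slab",inv((538.4,-76.9)),"corners",inv(ray(cam,cp((263,183),(475,212),(460,328),(247,298)),60)).round(1).tolist())
print("cap",inv(ray(cam,cp((611,190)),69)),"inner corner top",inv(ray(cam,cp((190,118)),60)), "blank",inv(ray(cam,(250,252.5),50)))
np.savez("saw.npz",yaw=yaw,o=o)
p=rot(yaw)@[-40,-45]+o
r.move_to([*p,260.],q(yaw)); c=r.camera_model("wrist"); f=r.grab_frame("wrist")
np.savez("w0.npz",f=f,**{k:c[k] for k in("intrinsics","R","t")}); cv2.imwrite("pics/w0.png",f[:,:,::-1]); print(r.state()["time_s"],p)
E
```

```text
-0.06600905648546941 [533.6270329  -59.00408742] [[-1.4, 0.2], [-0.6, 0.9], [0.1, 1.2], [1.9, -2.4]]
slab [[  5.94300714 -17.54210843]] corners [[38.8, 34.0], [32.3, -74.5], [-27.1, -71.2], [-20.2, 37.2]]
cap [[  47.54243687 -141.5942513 ]] inner corner top [[69.17046184 73.79904568]] blank [[-55.31986476  98.66780959]]
2.8333 [ 490.74589427 -101.26764086]
```

View pics/w0.png

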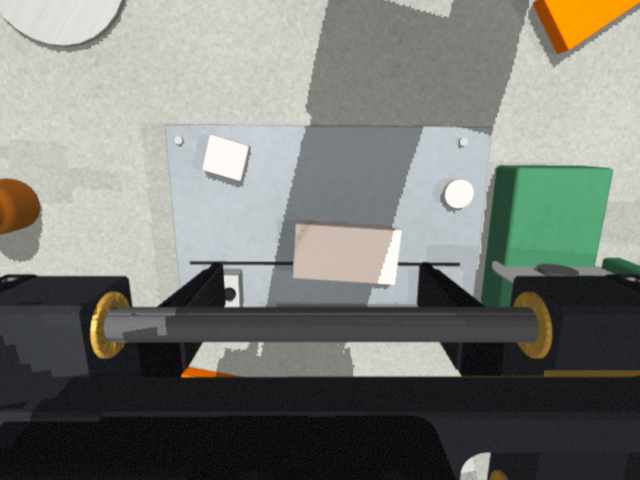

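The wrist view agrees: slab at (346,253), blank (459,193), offcut (226,158), jaw (231,290), all clear of the open fingers. In saw axes the slab is at (6,-17.5), turned 0.06, and the jaw is open about 3 mm. Now I'll push with two fingertips to the fence.

```bash
cat >> h.py <<'E'
def P(x,y,z):
    d=np.load("saw.npz"); return [*map(float,rot(d["yaw"])@[x,y]+d["o"]),float(z)]
def look(r,zt=60):
    f=r.grab_frame("top"); cam=r.camera_model("top"); d=np.load("saw.npz")
    b=[x for x in blobs(stones(f)) if 240<x[1][0]<420 and 170<x[1][1]<260 and x[0][4]>1000]
    for s,c,m in b:
        R=rect(cam,m,zt); print("slab saw",((np.array(R[0])-d["o"])@rot(d["yaw"])).round(1),np.round(R[1],1),"long-axis corners",((cv2.boxPoints(R)-d["o"])@rot(d["yaw"])).round(1).tolist())
    return f
E
python3 - <<'E'
from plant import r
from h import *
Q=q(float(np.load("saw.npz")["yaw"])); S=lambda:(round(r.state()["time_s"],1),np.round(r.state()["ft_force"],1),np.round(r.state()["tcp_pos"],1))
r.command_gripper(0.55)
r.move_linear(P(-52,-17,120),Q,200)
print(S()); print(r.move_linear(P(-52,-17,46),Q,100,contact_N=8),S())
print(r.move_linear(P(8,-17,46),Q,40,contact_N=12),S())
d=np.load("saw.npz"); print("tcp saw",(np.array(r.state()["tcp_pos"][:2])-d["o"])@rot(d["yaw"]))
r.move_linear(P(-35,-17,46),Q,120)
r.move_linear(P(-35,-17,120),Q,200)
r.move_linear(P(-70,-185,150),Q,250)
f=look(r); print(S())
cv2.imwrite("pics/t1.png",cv2.resize(f[150:320,215:440,::-1],None,fx=3.5,fy=3.5,interpolation=cv2.INTER_CUBIC))
E
```

```text
(4.6, array([0.3, 0.2, 0. ]), array([481.5, -72.8, 121.3]))
False (5.5, array([ 0.1, -0.1,  0.7]), array([481.2, -72.7,  46.7]))
True (6.6, array([ 0.6,  1.2, -0.7]), array([530.3, -75.5,  45.2]))
tcp saw [ -2.24821861 -16.70150112]
(8.5, array([ 0.5,  0.1, -1. ]), array([ 451.3, -237.7,  148.8]))
```

View pics/t1.png

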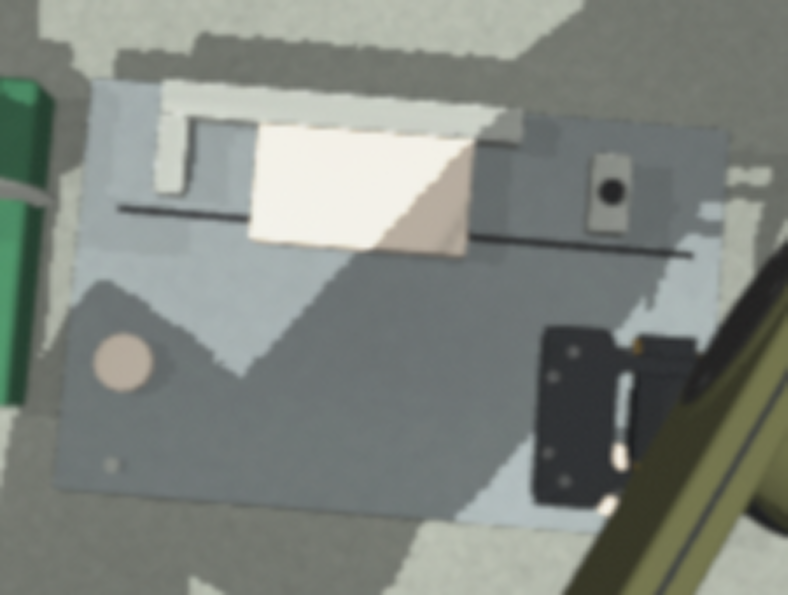

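The slab's top edge, (255,125) to (472,143), now lies along the fence and it looks square; the jaw is still open at (608,192). Next I'll push the jaw from behind, which slides the slab along the fence into the stop.

```bash
python3 - <<'E'
from plant import r
from h import *
d=np.load("saw.npz");Q=q(float(d["yaw"])); S=lambda:(round(r.state()["time_s"],1),np.round(r.state()["ft_force"],1),((np.array(r.state()["tcp_pos"][:2])-d["o"])@rot(d["yaw"])).round(1))
r.command_gripper(0.0)
r.move_linear(P(48,-180,120),Q,200)
print(r.move_linear(P(48,-180,47),Q,100,contact_N=8),S())
print(r.move_linear(P(48,-58,47),Q,45,contact_N=16),S())
r.move_linear(P(48,-95,47),Q,120)
r.move_linear(P(48,-110,130),Q,200)
r.move_linear(P(-70,-185,150),Q,250)
f=r.grab_frame("top"); print(S())
cv2.imwrite("pics/t2.png",cv2.resize(f[150:320,215:440,::-1],None,fx=3.5,fy=3.5,interpolation=cv2.INTER_CUBIC))
E
```

```text
False (11.1, array([-0.7,  0.2,  0.6]), array([  48.6, -180.3]))
True (13.5, array([-0.6, -1.8,  0.6]), array([ 48.3, -63.1]))
(15.3, array([ 0.8,  0.4, -0.4]), array([ -69.6, -184.3]))
```

View pics/t2.png

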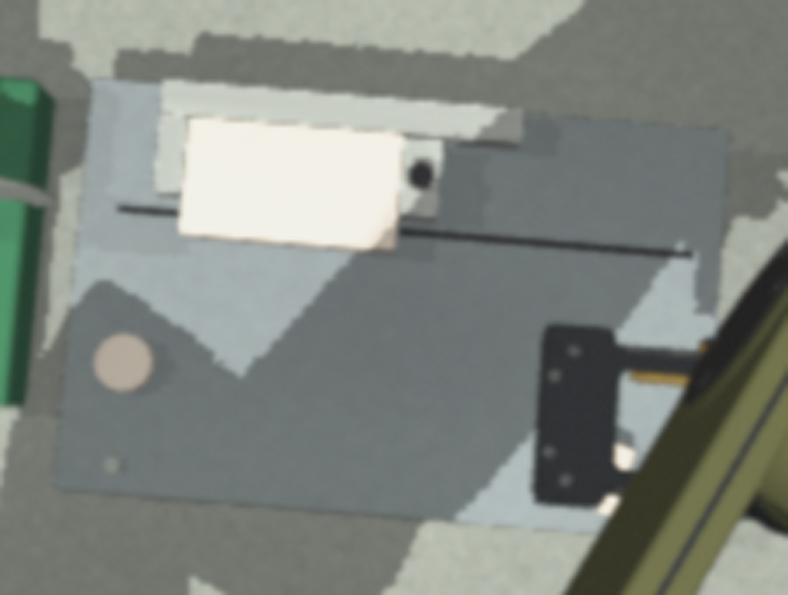

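The slab now sits in the corner: (190,118) top left, touching both stop and fence, edge slope 0.075 as the fence. The jaw is against its right end at (402,170). I'll check that in numbers.

```bash
python3 - <<'E'
from plant import r
from h import *
d=np.load("saw.npz"); f=r.grab_frame("top"); cam=r.camera_model("top")
inv=lambda p:(np.atleast_2d(p)-d["o"])@rot(float(d["yaw"]))
m=(f.min(2)>200).astype(np.uint8); m[:160]=0
for s,c,b in blobs(m,900):
    if 240<c[0]<420 and c[1]<260:
        R=rect(cam,b,60); print(c,inv(R[0]),R[1],inv(cv2.boxPoints(R)).round(1).tolist())
g=f[170:230,325:350].max(2); k=(g<70).astype(np.uint8)
for s,c,b in blobs(k,5): print("cap saw",inv(ray(cam,c+[325,170],69)),s[4])
E
```

```text
[297.07434761 201.46085672] [[42.92723302 21.68820788]] (117.17261505126953, 64.18811798095703) [[10.5, -36.7], [74.6, -37.1], [75.4, 80.1], [11.2, 80.5]]
cap saw [[ 48.41343459 -45.20630804]] 27
cap saw [[ 19.10606431 -53.5479793 ]] 27
```

```bash
python3 - <<'E'
from plant import r
print(r.sign_off(), r.state()["time_s"])
E
```

```text
the job is handed in; nothing more can be done
the job is handed in; nothing more can be done
```

I handed the job in with the marble slab flush against the fence and stop, and the jaw against its other end (reading about 0.100 m). The hand was clear, the arm stayed off the other items, and it took about 15 s of the 42 s allowed; the hand-in gave no pass or fail result.

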